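Load a board into the tester and press the start key

ROBOT

A 6-joint arm with a two-finger parallel gripper is mounted at the origin on a cart in front of the work surface, level with it; the furniture and walls round the work are solid. World frame = base frame: x ahead of the robot, y to its left, z up, the work surface at z = 0. Lengths are in m, angles in degrees, forces in N, time in s.
With the tool pointing down it reaches from about 0.425 to 1.125 m from the base axis. Payload 14.9 kg.
Tool frame: the origin (TCP) lies midway between the tips of the shut fingers; the grasp point (between the pads) lies 19 mm behind it; z points along the fingers, y is the line along which they close (so a half turn about z gives the same grasp; the last joint's range is limited). The gripper opens to 91 mm and grips with 3 to 60 N. Pads are 32 mm wide; open, the fingers measure 118 mm over their backs; the gripper's body (76 mm by 178 mm) begins 60 mm behind the grasp point.
Start: joints at [64.727, 21.709, 99.362, -0, 58.929, -1.908], TCP at [0.278, 0.643, 0.214] pointing down, gripper open.
Joint ranges: [-158.91, 158.91], [-42.39, 125.64], [0.06, 152.35], [-60.88, 240.88], [17.5, 164.5], [-176.32, 176.32]. Speed limits (degrees/s): [108.29, 108.29, 136.94, 180, 180, 180].

INTERFACE

Orientations are given as a 3x3 rotation matrix whose columns are the frame's x, y, z axes.
In Python, from rig import manip, get_image, get_calibration, job gives the robot as it stands.
- The arm moves only by the tool move_arm, never from a script. Its argument "moves" is a list of rows, each a list of 4 numbers: the shift along the tool's x, y, z each as a share of 40 mm, from -1 to 1, then the turn about the tool's z as a share of 0.08 rad, from -1 to 1. A call has 1 to 5 rows; each row shifts and turns the commanded pose from where the row before left it, along the tool's axes as they then stand; what a row does not reach is not made up. A row lasts 1/12 s, in which the tool goes at most 41.7 mm and 7.16 degrees, less where a joint would pass 70% of its speed; a pose out of reach is approached as far as the arm can. A call with a number of a shift or a turn outside -1 to 1 is refused whole. A call with a gripper value outside its range is refused whole. "hand" is the finger opening in mm, from 0 to 91.2, set as the call begins (left out, the last holds). The fingers move at their own pace and stop on an object; "squeeze" is the grip in N (left out, the last holds). Time passes only in rows, so rows that do not move let the fingers close. It gives the time, the measured TCP pose, the force, the opening and the grip force at its end, in the units of the state.
- manip.get_state(): the state, without advancing time (a new reading comes with each control period).
- get_image(name): name is "scene" or "top"; returns the picture (400x640x3 uint8, blue, green, red); there is no depth.
- get_calibration(name): a dict with "fx", "fy", "cx", "cy" (pixels), "R" (3x3) and "t" (3): a world point X has camera coordinates R X + t. Camera axes: x right, y down, z forward; pixel columns grow to the right and rows downward; lengths in m; the calibration is good to about 2 mm. A picture is of the moment at which its call begins. get_calibration takes no time and is no camera call.
- job.close_job(): hands the job in; it is judged then, once.
The state is a dict: "time": time; "q": joint angles; "dq": joint speeds; "joint_torque": joint torques, N m; "ee_pos": TCP position; "orientation": TCP orientation; "contact_force": force on the tool from outside, world axes, zero at the start; "moment": the same for the moment, N m; "finger_gap": opening from 0.0 (shut) to 1.0 (fully open); "grasp_force": force on a finger pad.
Only numpy, scipy, OpenCV 4.12 (cv2) and the standard library are available. Lean on these libraries where they do the work, as an engineer would, in place of code of your own. Each camera call takes 0.05 s, during which the arm holds its last target. There are 200 camera calls.

TASK

Take the green circuit board by its white grip out of its black stand and lower it fully home, without dropping it, into the empty orange card guide on the tester, close beside the blue boards, and let go. Then, with the closed fingers, press the green touch key on the tester and hold it for about half a second with a light but definite push (about 6 newtons; it gives hardly at all, and over 20 would damage it), and move clear. Do not press the green key before the board is home, do not touch the red key, and do not strike the blue boards or disturb the things lying around.

Things in the scene. Friction and masses are not known exactly. Their poses are not given: they have to be found in the camera images.
- green_board: The loose green circuit board, 100 (x) x 4 (y) x 80 (z) mm, standing on edge, with a white plastic grip 60 (x) x 12 (y) x 37 mm centred on its top edge; 117 mm high in all, 0.1 to 0.2 kg. Origin: middle of its bottom edge; x along the board, y across its thickness, z up; the grip occupies z = 80 to 117 mm. It is symmetrical: either way round will do.
- board_stand: Black fixed stand that holds the green board at the start, 136 (x) x 60 (y) mm; its inner floor, on which the board stands, is 14 mm above the origin, its two end channels hold the board's ends up to 25 mm above that floor (flared mouths end 34 mm above it). Origin: centre of its underside; x along the board's slot, z up.
- tester: Grey fixed tester, 150 (x) x 240 (y) x 22 mm high. Origin: centre of its underside, z up. On its top the three card bays lie side by side at y = 36, 60 and 84 mm (24 mm apart, slots along x), two with blue boards and one empty (any of the three); the black keypad lies on its other half, about y = -68 mm.
- orange_guide: The empty orange card guide, fixed on the tester among the blue boards: floor strip 4 mm thick and two end channels facing each other. Slot along its x axis, 8 mm wide, 106 mm between the channels' end walls; the channels rise 55 mm above the guide's floor and end in flared mouths 63 mm above the floor, about 16 mm wide at the top. Origin: centre of its underside, on the tester's top plate; z up.
- guide_seat (a point): Point at the centre of the orange guide's floor, 4 mm above its origin, axes as the guide's: where the middle of the green board's bottom edge belongs.
- neighbour_a: Blue circuit board 100 x 4 x 80 mm standing in its own white card guide on the tester, a fixed neighbour of the empty bay; no grip. Origin: centre of the underside of its guide, on the tester's top plate; x along the board, z up. Its board's top edge is 84 mm above the origin. Nothing may strike it (limit 12 N).
- neighbour_b: Blue circuit board 100 x 4 x 80 mm standing in its own white card guide on the tester, a fixed neighbour of the empty bay; no grip. Origin: centre of the underside of its guide, on the tester's top plate; x along the board, z up. Its board's top edge is 84 mm above the origin. Nothing may strike it (limit 12 N).
- start_key: Green square touch key, 36 x 36 mm, on the black keypad area of the tester, at tester x = -34 mm, y = -68 mm; its top stands 4.5 mm above the keypad. Origin: centre of its top surface when not pressed, z up. Goes down 2 mm against a stiff spring (3 N per mm), then is solid. Responds to 4 N held 0.3 s; over 20 N damages it.
- stop_key: Red square touch key, 36 x 36 mm, on the black keypad area of the tester, 68 mm from the green key, at tester x = +34 mm, y = -68 mm; its top stands 4.5 mm above the keypad. Origin: centre of its top surface when not pressed, z up. Not to be touched.
- phone: Black phone lying flat, 157 x 74 x 9 mm. Origin: centre of its underside. A loose bystander, to be left where it is.
- tape: Roll of black electrical tape lying flat, 55 mm across, 19 mm high. Origin: centre of its underside. A loose bystander, to be left where it is.
- drive: Flat silver 2.5 inch drive, 100 x 70 x 8 mm. Origin: centre of its underside. A loose bystander, to be left where it is.

How it is judged (in metres and radians):
On the way, in this order (a step that is already met when the one before it is completed fails the run):
1. the green board stands fully home in the orange guide and has been let go (horizontal distance between green_board and guide_seat below 0.006 m and z of green_board in the frame of guide_seat between -0.004 and 0.004 m and angle between green_board's own z axis and vertical below 0.09 rad and angle between the x axis of green_board and the x axis of orange_guide, either way round below 0.09 rad and contact force between the fingers and green_board below 0.1 N), for 0.3 s.
2. then the green key is pressed by the fingers with more than 4 N for 0.3 s, the board still home (horizontal distance between green_board and guide_seat below 0.006 m and z of green_board in the frame of guide_seat between -0.004 and 0.004 m and angle between green_board's own z axis and vertical below 0.09 rad and angle between the x axis of green_board and the x axis of orange_guide, either way round below 0.09 rad and contact force between the fingers and start_key above 4 N), for 0.3 s.
At the end, for the whole second after the job is handed in: The green board stands in the orange guide, either way round, its bottom edge within 6 mm sideways and 4 mm in height of the guide's seat, upright and in line within 0.09 rad, released and at rest, and the green key, after its press, is no longer touched (all of step 1 and linear speed of green_board below 0.02 m/s and contact force between anything else and start_key below 0.5 N).
It fails at once if the green key is pressed with more than 20 N, or the red key is touched (over 1 N) (contact force between anything else and start_key above 20 N or contact force between anything else and stop_key above 1 N).
It fails at once if the green key is pressed (over 2 N) while the board is not home (contact force between anything else and start_key above 2 N and not (horizontal distance between green_board and guide_seat below 0.006 m and z of green_board in the frame of guide_seat between -0.004 and 0.004 m and angle between green_board's own z axis and vertical below 0.09 rad and angle between the x axis of green_board and the x axis of orange_guide, either way round below 0.09 rad)).
It fails at once if a blue board or its guide is struck with more than 12 N (contact force between anything else and neighbour_a above 12 N or contact force between anything else and neighbour_b above 12 N).
It fails at once if the board is let go over the orange guide more than 12 mm above its seat (dropped in) (contact force between the fingers and green_board below 0.05 N and horizontal distance between green_board and guide_seat below 0.02 m and z of green_board in the frame of guide_seat above 0.012 m).
It fails at once if a thing lying around is moved more than 15 mm (distance of any of phone, tape, drive from where it was at the start of the episode above 0.015 m).
It also fails if it takes over 51 s, if anything falls off the work surface, if the arm or the gripper's body presses on something with over 40 N, if the wrist force passes 120 N, or if a joint passes its speed limit or range.

## Working session

There is one attempt and no reset: what is moved stays moved. The work goes in short steps, Python scripts to look and compute and a tool call to move; the robot and the scene stay as the last step left them, time stands still between calls to the robot, and variables do not carry over. Pictures are saved under pics/ and viewed, at most 10 in all, crops included, and the job is handed in when it is done.

Besides the shell and the picture viewer there is one more tool, called after ">>>" by a JSON object that holds its "fn" and its "kwargs", one argument or row to a line. move_arm: Moves the arm, as the interface text tells. Its arguments: {"type":"object","properties":{"moves":{"type":"array"},"hand":{"type":"number"},"squeeze":{"type":"number"}},"required":["moves"]}

```bash
mkdir -p pics
python3 - <<'E'
from rig import manip,get_image,get_calibration
import cv2
for n in("scene","top"):
    cv2.imwrite(f"pics/{n}0.png",get_image(n)); print(n,get_calibration(n))
s=manip.get_state();print(s["time"],s["ee_pos"],s["orientation"],s["contact_force"])
E
```

```text
scene {'fx': 399.9766973420834, 'fy': 399.9766973420834, 'cx': 320.46690155581183, 'cy': 198.2581524526322, 'R': array([[ 0.59223562, -0.80576442,  0.00081871],
       [-0.58379243, -0.42978644, -0.68881784],
       [ 0.55537678,  0.4074645 , -0.72493401]]), 't': array([-0.37668623,  0.3109665 ,  0.91278306])}
top {'fx': 422.82908624178793, 'fy': 422.82908624178793, 'cx': 308.48049451290836, 'cy': 204.93368305688278, 'R': array([[-5.51871964e-04, -9.99992009e-01, -3.95958685e-03],
       [-9.98192201e-01,  7.88841799e-04, -6.00974832e-02],
       [ 6.01001265e-02,  3.91926260e-03, -9.98184659e-01]]), 't': array([-0.06983214,  0.52974539,  1.23287713])}
0.1 [0.27745788 0.6422707  0.21335596] [[-9.17996360e-01  3.96588584e-01 -4.23180075e-04]
 [ 3.96588807e-01  9.17995941e-01 -8.77435720e-04]
 [ 4.04966014e-05 -9.73311278e-04 -9.99999526e-01]] [ 0.23302985 -0.49368051 -0.04332732]
```

View pics/scene0.png

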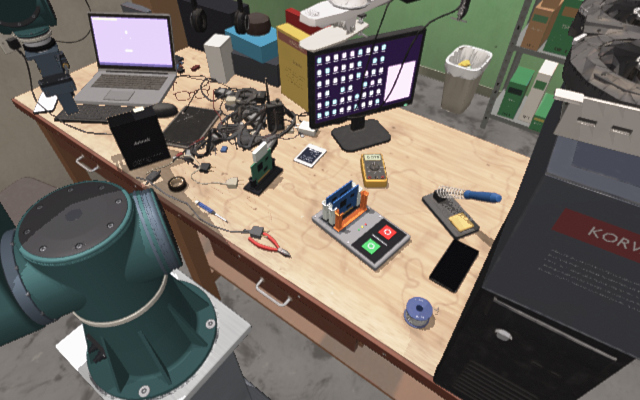

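View pics/top0.png

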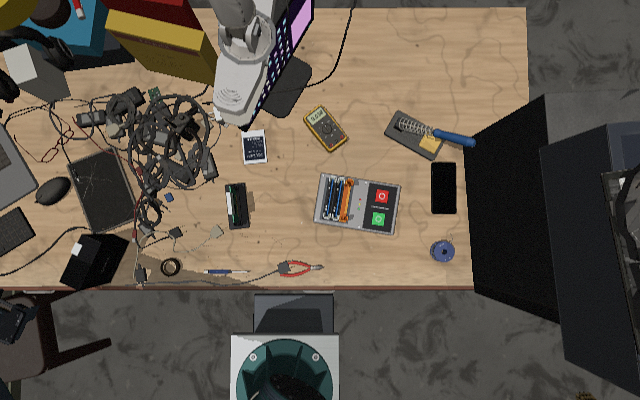

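The top view shows the stand with the board at about (237,205) and the tester at (357,203). The two blue boards are at x≈330–342, the orange guide is at about (347,198), the green key at (378,219) and the red key at (382,197). Next I'll zoom in.

Run:
```python
import cv2,numpy as np
s=cv2.imread("pics/scene0.png");t=cv2.imread("pics/top0.png")
c=lambda im,x,y,w,h,k:cv2.resize(im[y:y+h,x:x+w],None,fx=k,fy=k,interpolation=cv2.INTER_NEAREST)
a=np.vstack([c(t,215,170,50,75,4),c(s,235,130,50,75,4)])
b=np.vstack([c(t,305,165,100,75,6)[:300],c(s,310,175,100,75,6)[:300]])
print(a.shape,b.shape)
r1=np.hstack([c(t,215,170,50,75,4),cv2.resize(t[165:240,305:405],(600,300),interpolation=0)[:, :]])
A=np.hstack([c(t,217,175,40,60,5),c(t,310,168,100,60,5)]);B=np.hstack([c(s,242,135,40,60,5),c(s,310,175,100,60,5)])
cv2.imwrite("pics/z.png",np.vstack([A,B]))
```

```text
(600, 200, 3) (600, 600, 3)
```

View pics/z.png

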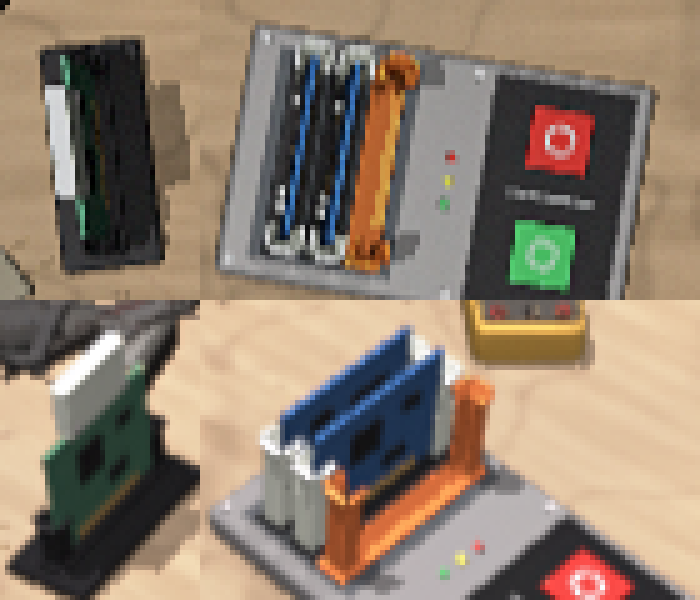

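```bash
cat > h.py <<'E'
import cv2,numpy as np
from rig import get_calibration
K={n:get_calibration(n) for n in("scene","top")}
def ray(n,p):
    c=K[n];d=c["R"].T@np.array([(p[0]-c["cx"])/c["fx"],(p[1]-c["cy"])/c["fy"],1.]);return -c["R"].T@c["t"],d
def plane(n,p,z):
    o,d=ray(n,p);return o+d*(z-o[2])/d[2]
def tri(ps,pt):
    o1,d1=ray("scene",ps);o2,d2=ray("top",pt)
    s,u=np.linalg.lstsq(np.c_[d1,-d2],o2-o1,rcond=None)[0]
    a,b=o1+s*d1,o2+u*d2;return (a+b)/2,np.linalg.norm(a-b)
def proj(n,X):
    c=K[n];v=c["R"]@np.asarray(X)+c["t"];return np.array([c["fx"]*v[0]/v[2]+c["cx"],c["fy"]*v[1]/v[2]+c["cy"]])
def mask(im,lo,hi,box):
    m=cv2.inRange(cv2.cvtColor(im,cv2.COLOR_BGR2HSV),lo,hi);o=np.zeros_like(m);x,y,w,h=box
    o[y:y+h,x:x+w]=m[y:y+h,x:x+w]
    n,l,st,ce=cv2.connectedComponentsWithStats(o);i=1+np.argmax(st[1:,4]);return (l==i).astype(np.uint8)*255,ce[i],st[i]
E
python3 - <<'E'
from h import *
np.set_printoptions(precision=4,suppress=True)
I={n:cv2.imread(f"pics/{n}0.png") for n in K}
bx={"scene":(310,175,100,90),"top":(365,180,45,55)}
k={}
for name,lo,hi in(("green",(50,120,90),(80,255,255)),("red",(170,120,90),(180,255,255))):
    P={}
    for n in K:
        im=I[n]
        if name=="red": im=im.copy()
        h=cv2.cvtColor(im,cv2.COLOR_BGR2HSV)
        if name=="red":
            h[...,0]=(h[...,0].astype(int)+10)%180; im=cv2.cvtColor(h,cv2.COLOR_HSV2BGR); lo,hi=(0,150,110),(15,255,255)
        m,c,st=mask(im,lo,hi,bx[n]); cn=cv2.convexHull(cv2.findNonZero(m)); r=cv2.minAreaRect(cn); P[n]=r[0]
        mm=cv2.moments(cn);P[n]=(mm["m10"]/mm["m00"],mm["m01"]/mm["m00"]);print(name,n,st,P[n],r)
    k[name]=[tri(P["scene"],P["top"]),plane("top",P["top"],.0265+0),plane("scene",P["scene"],.0265)]
    print(k[name])
for j in(1,2):
    d=k["red"][j]-k["green"][j];yaw=np.arctan2(d[1],d[0]);ym=np.array([-d[1],d[0],0])/np.linalg.norm(d)
    mid=(k["red"][j]+k["green"][j])/2;print("len",np.linalg.norm(d),"yaw",np.degrees(yaw),"tester",mid+.068*ym,"guide",mid+.104*ym)
for n,b in(("top",(222,180,18,40)),("scene",(245,135,30,35))):
    m,c,st=mask(I[n],(0,0,165),(180,40,255),b);cn=cv2.convexHull(cv2.findNonZero(m));print("grip",n,st,c,cv2.approxPolyDP(cn,1.2,True)[:,0].tolist())
m,c,st=mask(I["top"],(0,0,0),(180,255,75),(222,175,30,58));print("stand",st,cv2.minAreaRect(cv2.findNonZero(m)))
m,c,st=mask(I["top"],(0,0,80),(180,35,190),(305,165,100,75));r=cv2.minAreaRect(cv2.findNonZero(m));print("tester",st,r,[plane("top",p,.022)[:2] for p in cv2.boxPoints(r)],plane("top",r[0],.022))
for n,b in(("top",(335,170,25,60)),("scene",(330,180,40,60))):
    m,c,st=mask(I[n],(5,150,80),(20,255,255),b);print("orange",n,st,c,cv2.minAreaRect(cv2.findNonZero(m)))
print("cams",[ray(n,(0,0))[0] for n in K])
E
```

```text
green scene [362 238  19  17 122] (370.5638629283489, 246.0197300103842) ((370.5000305175781, 246.0000457763672), (13.435027122497559, 13.435027122497559), 45.0)
green top [372 212  13  14 117] (378.0, 218.49477351916377) ((378.0, 218.5), (13.0, 12.0), 90.0)
[(array([ 0.4889, -0.273 ,  0.0246]), np.float64(0.0013214195899962943)), array([ 0.4892, -0.2732,  0.0265]), array([ 0.4871, -0.2731,  0.0265])]
red scene [378 225  19  15 118] (386.87290969899664, 231.86845039018948) ((386.7500305175781, 231.75), (13.435027122497559, 12.727920532226562), 45.0)
red top [375 189  14  15 121] (381.52508361204013, 195.79375696767) ((381.5405578613281, 195.7567596435547), (12.165525436401367, 12.823122024536133), 9.462322235107422)
[(array([ 0.5555, -0.2839,  0.0253]), np.float64(0.0011721747615566225)), array([ 0.5557, -0.2842,  0.0265]), array([ 0.5541, -0.2839,  0.0265])]
len 0.06739507732855897 yaw -9.40544422617882 tester [ 0.5336 -0.2116  0.0265] guide [ 0.5395 -0.1761  0.0265]
len 0.06788023704041876 yaw -9.139962542188417 tester [ 0.5314 -0.2113  0.0265] guide [ 0.5371 -0.1758  0.0265]
grip 
[... 303 characters left out ...]
57031, 20.31940460205078), 83.6598129272461)
tester [ 313  173   87   62 1767] ((356.66217041015625, 203.52703857421875), (81.37750244140625, 50.14168930053711), 9.462322235107422) [array([ 0.4805, -0.0817]), array([ 0.6264, -0.1062]), array([ 0.5865, -0.3424]), array([ 0.4412, -0.3163])] [ 0.5334 -0.2118  0.022 ]
orange top [339 179  15  43 298] [345.1544 200.3624] ((345.8156433105469, 199.97010803222656), (8.750556945800781, 43.05914306640625), 9.211027145385742)
orange scene [334 191  34  41 408] [350.6667 213.3824] ((350.5173645019531, 210.02207946777344), (18.309980392456055, 48.19007873535156), 51.8427734375)
cams [array([-0.1023, -0.5418,  0.8762]), array([ 0.4547, -0.0751,  1.2622])]
```

Run:
```python
from h import *
np.set_printoptions(precision=4,suppress=True,linewidth=200)
I={n:cv2.imread(f"pics/{n}0.png") for n in K}
g=cv2.cvtColor(I["top"],cv2.COLOR_BGR2GRAY);print(g[189:218,222:240]);
print(cv2.cvtColor(I["scene"],cv2.COLOR_BGR2GRAY)[138:166,248:272])
print(tri((258.8,147),(228.5,202.5)))
# stand: right/left edges black, per row
L=[];Rr=[]
for y in range(186,226):
    r=g[y].astype(float)
    x=np.where(r[240:255]>105)[0]
    Rr.append((240+x[0],y)) if len(x) else 0
    x=np.where(r[218:232][::-1]>105)[0]
print(np.polyfit([p[1] for p in Rr],[p[0] for p in Rr],1))
```

```text
[[151 150 156  50  49  53  51  84 144  20  22  27  28   7   7  12  17  28]
 [150 152 157  67  51  47  49  79 156  18  20  30  27  19  15  24  17  30]
 [151 151 158  78  48  40  29  51 134  17  21  27  22  26  21  22  22  28]
 [152 155 156  72 174 172 170 172  86  31  25  30  26  26  22  30  22  31]
 [155 157 159  97 219 216 214 222  58  53  72  16  27  25  30  25  30  26]
 [161 160 159 110 216 214 212 217  78  59  86  11  24  27  31  27  31  25]
 [159 160 160 140 189 213 211 215 109  58  74   0  26  45  30  26  36  24]
 [161 161 162 160 138 211 209 214 138  55  65   2  27  41  35  25  35  14]
 [161 158 160 161 130 215 210 212 185  52  65   7  23  22  45  30  30  10]
 [156 155 158 156 115 214 212 212 214  55  65  23  26  21  45  29  30  12]
 [155 152 152 154 107 214 209 209 219  41  64  30  23  15  40  32  24  12]
 [152 152 153 155  92 216 208 211 220  38  61  38  24  22  37  33  31  21]
 [154 154 156 156  68 218 211 211 220  41  62  46  23  29  17  30  29  25]
 [158 159 158 159  95 216 210 210 217  55  63  43  25  31  33  26  32  30]
 [159 158 159 157 109 217 210 210 216  78  61  50 
[... 3237 characters left out ...]
 53  54  54  52]
 [207 209 210 210 209 159 144 140 121 119 103  75  55  53  54  54  52  40  42  53  54  55  55  52]
 [209 208 208 209 209 173 150 148 121  90  72  56  51  48  48  55  52  47  51  53  54  53  54  53]
 [213 210 209 209 209 186 161 148 118  74  55  51  41  27  36  52  54  53  53  54  54  54  54  53]
 [213 214 213 212 200 164 134  77  62  54  51  44  25  18  35  53  54  54  53  54  54  55  54  53]
 [212 214 214 204 169 141  74  51  53  51  40  25  17  16  36  54  54  53  52  51  55  54  54  53]
 [213 213 206 170 139  75  52  52  53  41  24  16  17  18  29  53  54  53  49  48  53  54  55  54]]
(array([0.529 , 0.1446, 0.1307]), np.float64(0.0014551123716633999))
[  0.1184 224.0291]
```

>>> {"fn": "move_arm", "kwargs": {
  "moves": [
    [0, 0, -0.6, -1],
    [0, 0, -0.6, -1],
    [0, 0, -0.6, -1],
    [0, 0, -0.6, -1],
    [0, 0, -0.6, -1]
  ],
  "hand": 45,
  "squeeze": 25
}}

```text
time: 0.52
ee_pos: [0.2775, 0.6423, 0.3347]
orientation: [[-1.0, 0.004, -0.0], [0.004, 1.0, -0.001], [0.0, -0.001, -1.0]]
contact_force: [-0.8, -0.1, -0.1]
finger_gap: 0.664
grasp_force: 0.0
```

>>> {"fn": "move_arm", "kwargs": {
  "moves": [
    [0, 0, 0, -0.76],
    [0, 0, 0, -0.76],
    [0, 0, 0, 0],
    [0, 0, 0, 0]
  ]
}}

```text
time: 0.85
ee_pos: [0.2775, 0.6424, 0.3335]
orientation: [[-0.994, -0.112, -0.0], [-0.112, 0.994, -0.001], [0.0, -0.001, -1.0]]
contact_force: [0.1, 0.0, -0.7]
finger_gap: 0.492
grasp_force: 0.0
```

```bash
cat >> h.py <<'E'
def report(target,yaw=None):
    from rig import manip
    s=manip.get_state();R=np.array(s["orientation"]);p=np.array(s["ee_pos"])
    print("t",s["time"],"p",p.round(4),"tooly deg",np.degrees(np.arctan2(R[1,1],R[0,1])).round(2),"tilt",np.degrees(np.arccos(-R[2,2])).round(2),"F",np.round(s["contact_force"],2),"gap",s["finger_gap"],"grip",s["grasp_force"])
    if target is not None: print("units",((R.T@(np.array(target)-p))/.04).round(3))
E
python3 - <<'E'
from h import *
print("board top-view",plane("top",(228.65,202.94),.131),"scene",plane("scene",(258.8,147),.131))
report((.5275,.1445,.30))
E
```

```text
board top-view [0.52828984 0.14353969 0.131     ] scene [0.52832951 0.14488751 0.131     ]
t 0.85 p [0.2775 0.6424 0.3335] tooly deg 96.41 tilt 0.04 F [ 0.06  0.02 -0.73] gap 0.4916001723313967 grip 0.0
units [ -4.821 -13.067   0.843]
```

>>> {"fn": "move_arm", "kwargs": {
  "moves": [
    [-0.345, -0.93, 0, 0],
    [-0.345, -0.93, 0, 0],
    [-0.345, -0.93, 0, 0],
    [-0.345, -0.93, 0, 0],
    [-0.345, -0.93, 0, 0]
  ]
}}

```text
time: 1.27
ee_pos: [0.3676, 0.4638, 0.3334]
orientation: [[-0.994, -0.112, -0.0], [-0.112, 0.994, -0.001], [0.001, -0.001, -1.0]]
contact_force: [0.1, -0.0, -0.0]
finger_gap: 0.494
grasp_force: 0.0
```

>>> {"fn": "move_arm", "kwargs": {
  "moves": [
    [-0.345, -0.93, 0, 0],
    [-0.345, -0.93, 0, 0],
    [-0.345, -0.93, 0, 0],
    [-0.345, -0.93, 0, 0],
    [-0.345, -0.93, 0, 0]
  ]
}}

```text
time: 1.68
ee_pos: [0.4573, 0.2868, 0.3337]
orientation: [[-0.994, -0.111, -0.0], [-0.111, 0.994, -0.0], [0.0, -0.0, -1.0]]
contact_force: [0.5, 0.5, 0.0]
finger_gap: 0.489
grasp_force: 0.0
```

>>> {"fn": "move_arm", "kwargs": {
  "moves": [
    [-0.345, -0.93, 0.2, 0],
    [-0.345, -0.93, 0.2, 0],
    [-0.345, -0.93, 0.2, 0],
    [-0.345, -0.93, 0.2, 0],
    [0, 0, 0, 0]
  ]
}}

```text
time: 2.1
ee_pos: [0.53, 0.1422, 0.3001]
orientation: [[-0.994, -0.108, -0.002], [-0.108, 0.994, -0.001], [0.002, -0.001, -1.0]]
contact_force: [-1.2, 0.4, -1.1]
finger_gap: 0.494
grasp_force: 0.0
```

>>> {"fn": "move_arm", "kwargs": {
  "moves": [
    [0, 0, 0, 0],
    [0, 0, 0, 0],
    [0, 0, 0, 0]
  ]
}}

```text
time: 2.35
ee_pos: [0.5284, 0.148, 0.302]
orientation: [[-0.994, -0.114, -0.0], [-0.114, 0.994, 0.0], [0.0, 0.0, -1.0]]
contact_force: [0.2, 0.2, 0.0]
finger_gap: 0.495
grasp_force: 0.0
```

Run:
```python
from h import *
from rig import get_image
report((.5283,.1442,.101))
t=get_image("top");s=get_image("scene");cv2.imwrite("pics/t1.png",t);cv2.imwrite("pics/s1.png",s)
cv2.imwrite("pics/z1.png",np.vstack([cv2.resize(t[150:250,150:310],(640,300),interpolation=0)[:, :],cv2.resize(s[60:210,180:340],(640,300),interpolation=0)]))
```

```text
t 2.35 p [0.5284 0.148  0.302 ] tooly deg 96.53 tilt 0.01 F [0.22 0.22 0.04] gap 0.4948621456581728 grip 0.0
units [ 0.012 -0.095  5.025]
```

View pics/z1.png

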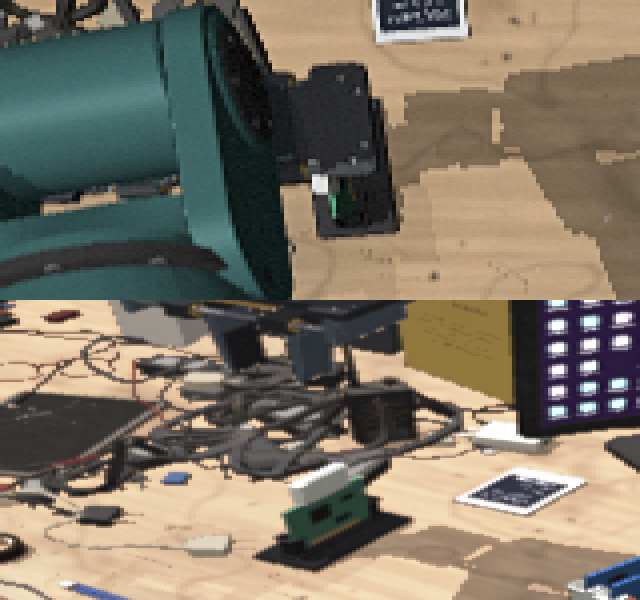

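The gripper hangs over the board, with the grip at about (250,142) in the scene view and the board below it. I'll descend with the fingers straddling the grip.

>>> {"fn": "move_arm", "kwargs": {
  "moves": [
    [0, -0.09, 0.8, 0],
    [0, 0, 0.8, 0],
    [0, 0, 0.8, 0],
    [0, 0, 0.7, 0],
    [0, 0, 0.5, 0]
  ]
}}

```text
time: 2.87
ee_pos: [0.5279, 0.1442, 0.1557]
orientation: [[-0.993, -0.115, -0.002], [-0.115, 0.993, -0.0], [0.002, -0.0, -1.0]]
contact_force: [0.6, -0.1, 0.6]
finger_gap: 0.495
grasp_force: 0.0
```

>>> {"fn": "move_arm", "kwargs": {
  "moves": [
    [0, 0, 0.4, 0],
    [0, 0, 0.4, 0],
    [0, 0, 0.3, 0],
    [0, 0, 0.2, 0],
    [0, 0, 0.1, 0]
  ]
}}

```text
time: 3.28
ee_pos: [0.5287, 0.144, 0.1011]
orientation: [[-0.993, -0.114, -0.001], [-0.114, 0.993, -0.0], [0.001, -0.0, -1.0]]
contact_force: [-0.3, 0.5, -0.1]
finger_gap: 0.494
grasp_force: 0.0
```

>>> {"fn": "move_arm", "kwargs": {
  "moves": [
    [0, 0, 0, 0],
    [0, 0, 0, 0],
    [0, 0, 0, 0]
  ]
}}

```text
time: 3.53
ee_pos: [0.5297, 0.1437, 0.1027]
orientation: [[-0.994, -0.114, 0.001], [-0.114, 0.994, 0.0], [-0.001, 0.0, -1.0]]
contact_force: [0.8, -0.4, 0.1]
finger_gap: 0.498
grasp_force: 0.0
```

Run:
```python
from h import *
from rig import get_image
report((.5283,.1442,.101))
s=get_image("scene");cv2.imwrite("pics/s2.png",s)
cv2.imwrite("pics/z2.png",cv2.resize(s[90:210,200:330],None,fx=5,fy=5,interpolation=0)[:600])
```

```text
t 3.5333 p [0.5297 0.1437 0.1027] tooly deg 96.52 tilt 0.07 F [ 0.81 -0.43  0.12] gap 0.4976322652484479 grip 0.0
units [0.032 0.016 0.044]
```

View pics/z2.png

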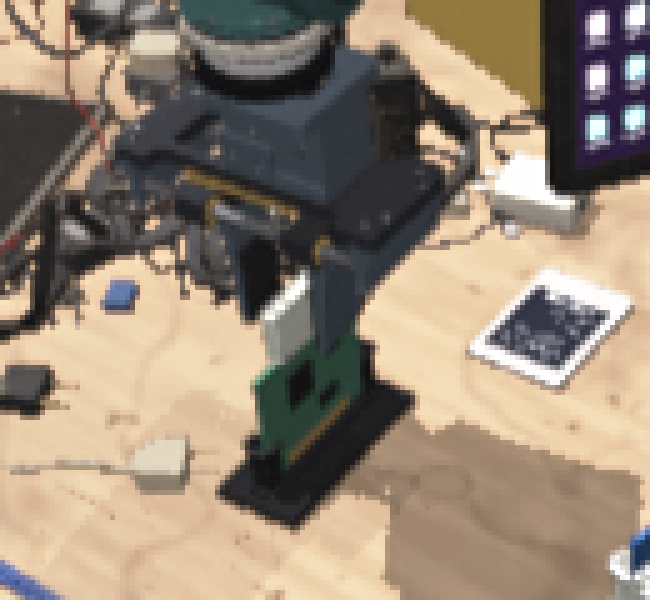

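The fingers straddle the white grip, whose front end is at about (258,156) in the full scene image. I'll close on it now.

>>> {"fn": "move_arm", "kwargs": {
  "moves": [
    [0, 0, 0, 0],
    [0, 0, 0, 0],
    [0, 0, 0, 0],
    [0, 0, 0, 0],
    [0, 0, 0, 0]
  ],
  "hand": 0,
  "squeeze": 30
}}

```text
time: 4.0
ee_pos: [0.5292, 0.1435, 0.102]
orientation: [[-0.994, -0.113, 0.0], [-0.113, 0.994, 0.0], [-0.0, -0.0, -1.0]]
contact_force: [0.4, -0.7, -1.2]
finger_gap: 0.162
grasp_force: 0.1
```

>>> {"fn": "move_arm", "kwargs": {
  "moves": [
    [0, 0, 0, 0],
    [0, 0, 0, 0],
    [0, 0, 0, 0],
    [0, 0, 0, 0]
  ]
}}

```text
time: 4.33
ee_pos: [0.5292, 0.1436, 0.102]
orientation: [[-0.994, -0.114, 0.0], [-0.114, 0.994, 0.0], [-0.0, 0.0, -1.0]]
contact_force: [-0.1, 1.4, 2.7]
finger_gap: 0.129
grasp_force: 30.0
```

Run:
```python
from h import *
report((.5283,.1442,.101))
```

```text
t 4.3333 p [0.5292 0.1436 0.102 ] tooly deg 96.52 tilt 0.0 F [-0.08  1.4   2.73] gap 0.1288386890838369 grip 29.985579550266266
units [0.019 0.018 0.025]
```

>>> {"fn": "move_arm", "kwargs": {
  "moves": [
    [0, 0, -0.2, 0],
    [0, 0, -0.4, 0],
    [0, 0, -0.6, 0],
    [0, 0, -0.7, 0],
    [0, 0, -0.7, 0]
  ]
}}

```text
time: 4.75
ee_pos: [0.5286, 0.1434, 0.2072]
orientation: [[-0.994, -0.114, -0.001], [-0.114, 0.994, -0.0], [0.001, -0.0, -1.0]]
contact_force: [-0.6, 0.5, -1.0]
finger_gap: 0.132
grasp_force: 30.0
```

>>> {"fn": "move_arm", "kwargs": {
  "moves": [
    [0, 0, -0.6, 0],
    [0, 0, -0.3, 0],
    [0, 0, 0, 0],
    [0, 0, 0, 0],
    [0, 0, 0, 0]
  ]
}}

```text
time: 5.17
ee_pos: [0.5283, 0.1434, 0.2404]
orientation: [[-0.994, -0.114, -0.002], [-0.114, 0.994, -0.0], [0.002, -0.0, -1.0]]
contact_force: [-0.0, -0.3, -1.1]
finger_gap: 0.128
grasp_force: 30.0
```

Run:
```python
from h import *
report((.5392,-.1766,.24))
```

```text
t 5.1667 p [0.5283 0.1434 0.2404] tooly deg 96.52 tilt 0.12 F [-0.02 -0.26 -1.14] gap 0.1278987211457992 grip 29.982910752296448
units [ 0.638 -7.978  0.012]
```

>>> {"fn": "move_arm", "kwargs": {
  "moves": [
    [0.06, -0.5, 0, 0],
    [0.06, -0.8, 0, 0],
    [0.06, -0.8, 0, 0],
    [0.06, -0.8, 0, 0],
    [0.06, -0.8, 0, 0]
  ]
}}

```text
time: 5.58
ee_pos: [0.533, -0.0062, 0.2401]
orientation: [[-0.993, -0.114, -0.003], [-0.114, 0.993, 0.0], [0.003, 0.0, -1.0]]
contact_force: [0.8, -0.6, -0.6]
finger_gap: 0.132
grasp_force: 30.0
```

>>> {"fn": "move_arm", "kwargs": {
  "moves": [
    [0.06, -0.8, 0, 0],
    [0.06, -0.8, 0, 0],
    [0.06, -0.8, 0, 0],
    [0.06, -0.8, 0, 0],
    [0.06, -0.6, 0, 0]
  ]
}}

```text
time: 6.0
ee_pos: [0.5385, -0.1593, 0.2401]
orientation: [[-0.994, -0.113, -0.002], [-0.113, 0.994, 0.001], [0.002, 0.001, -1.0]]
contact_force: [0.3, 0.4, -1.9]
finger_gap: 0.126
grasp_force: 30.0
```

>>> {"fn": "move_arm", "kwargs": {
  "moves": [
    [0.04, -0.48, 0, 0],
    [0, 0, 0, 0.86],
    [0, 0, 0, 0.86],
    [0, 0, 0, 0.86],
    [0, 0, 0, 0.86]
  ]
}}

```text
time: 6.42
ee_pos: [0.5391, -0.1764, 0.2398]
orientation: [[-0.986, 0.164, -0.003], [0.164, 0.986, 0.001], [0.003, 0.001, -1.0]]
contact_force: [-0.8, -0.2, -1.7]
finger_gap: 0.129
grasp_force: 30.0
```

>>> {"fn": "move_arm", "kwargs": {
  "moves": [
    [0, 0, 0, 0],
    [0, 0, 0, 0],
    [0, 0, 0, 0]
  ]
}}

```text
time: 6.67
ee_pos: [0.5396, -0.1763, 0.241]
orientation: [[-0.987, 0.158, -0.001], [0.158, 0.987, 0.0], [0.001, 0.0, -1.0]]
contact_force: [0.6, -0.4, -1.4]
finger_gap: 0.13
grasp_force: 30.0
```

Run:
```python
from h import *
from rig import get_image
report((.5392,-.1766,.24))
s=get_image("scene");t=get_image("top");cv2.imwrite("pics/s3.png",s);cv2.imwrite("pics/t3.png",t)
cv2.imwrite("pics/z3.png",np.hstack([cv2.resize(s[110:230,300:400],None,fx=4,fy=5,interpolation=0),cv2.resize(t[140:260,300:400],None,fx=4,fy=5,interpolation=0)]))
```

```text
t 6.6667 p [ 0.5396 -0.1763  0.241 ] tooly deg 80.89 tilt 0.08 F [ 0.56 -0.41 -1.45] gap 0.13007122303076604 grip 29.988683760166168
units [ 0.008 -0.008  0.026]
```

View pics/z3.png

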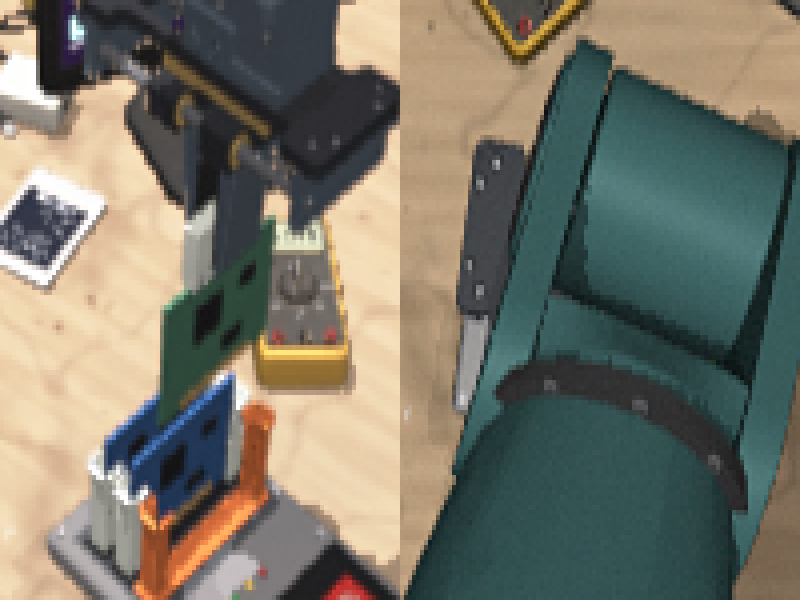

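Run:
```python
from h import *
np.set_printoptions(precision=4,suppress=True)
s=cv2.imread("pics/s3.png")
m,c,st=mask(s,(60,70,40),(90,255,160),(335,150,40,50));m=cv2.morphologyEx(m,cv2.MORPH_CLOSE,np.ones((5,5)))
q=cv2.approxPolyDP(cv2.convexHull(cv2.findNonZero(m)),1.5,True)[:,0];print("board corners",q.tolist())
o,_,so=mask(cv2.imread("pics/scene0.png"),(5,150,80),(20,255,255),(330,180,40,60))
print("orange hull",cv2.approxPolyDP(cv2.convexHull(cv2.findNonZero(o)),1.2,True)[:,0].tolist())
def fr(c,yaw,x,y,z): 
    a=np.radians(yaw);return np.array([c[0]+x*np.cos(a)-y*np.sin(a),c[1]+x*np.sin(a)+y*np.cos(a),z])
for sx in(-1,1):
    print("board pred",sx,[proj("scene",fr((.5387,-.1761),-9.1,sx*.05,y,z)) for y,z in((-.002,.153),(-.002,.233),(.002,.233))])
    print("guide pred",sx,"mouth top",[proj("scene",fr((.5385,-.176),-9.3,sx*.053,y,.089)) for y in(-.008,.008)],"floor",proj("scene",fr((.5385,-.176),-9.3,sx*.053,-.006,.022)))
cv2.imwrite("pics/z4.png",np.hstack([cv2.resize(s[175:235,325:375],None,fx=8,fy=8,interpolation=0),cv2.resize(cv2.imread("pics/top0.png")[170:230,335:360],None,fx=8,fy=8,interpolation=0)]))
```

```text
board corners [[367, 154], [365, 175], [340, 194], [341, 172]]
orange hull [[367, 192], [366, 209], [338, 231], [335, 229], [335, 211], [362, 191]]
board pred -1 [array([340.4492, 195.5617]), array([341.7018, 172.1004]), array([340.4733, 171.2826])]
guide pred -1 mouth top [array([340.2868, 214.2908]), array([335.8919, 211.023 ])] floor [338.8598 230.0344]
board pred 1 [array([366.5963, 176.3627]), array([369.3126, 152.9235]), array([368.0895, 152.1831])]
guide pred 1 mouth top [array([366.9782, 193.9664]), array([362.5964, 190.9945])] floor [364.4614 209.8865]
```

View pics/z4.png

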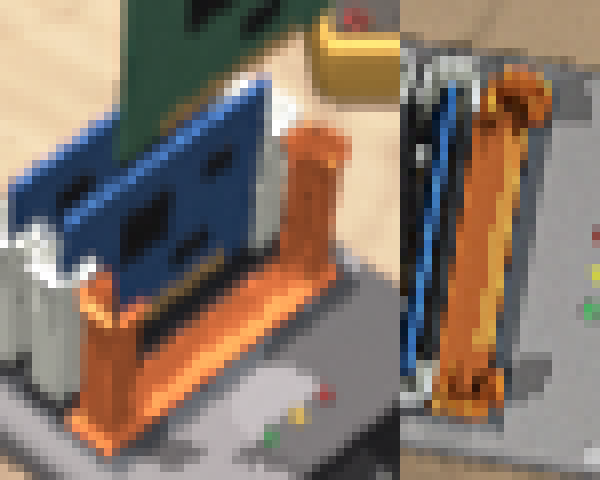

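The board hangs in line above the orange guide. Its bottom corners are at about (340,194) and (365,175), and the guide's mouths at (335–342,211) and (362–368,192). The predictions agree to about 1 px, so I'll lower to just above the mouths and look again.

>>> {"fn": "move_arm", "kwargs": {
  "moves": [
    [0, 0, 0.3, 0.03],
    [0, 0, 0.4, 0],
    [0, 0, 0.4, 0],
    [0, 0, 0.3, 0],
    [0, 0, 0, 0]
  ]
}}

```text
time: 7.18
ee_pos: [0.5384, -0.1759, 0.1829]
orientation: [[-0.987, 0.163, -0.004], [0.163, 0.987, 0.001], [0.004, 0.001, -1.0]]
contact_force: [-0.9, -0.3, -2.3]
finger_gap: 0.131
grasp_force: 30.0
```

>>> {"fn": "move_arm", "kwargs": {
  "moves": [
    [0, 0, 0, 0],
    [0, 0, 0, 0]
  ]
}}

```text
time: 7.35
ee_pos: [0.5403, -0.1766, 0.1864]
orientation: [[-0.987, 0.163, 0.0], [0.163, 0.987, -0.0], [-0.001, -0.0, -1.0]]
contact_force: [0.4, 0.3, -1.5]
finger_gap: 0.127
grasp_force: 30.0
```

Run:
```python
from h import *
from rig import get_image
report((.5392,-.1766,.18))
s=get_image("scene");cv2.imwrite("pics/s5.png",s)
cv2.imwrite("pics/z5.png",cv2.resize(s[170:235,325:380],None,fx=9,fy=9,interpolation=cv2.INTER_CUBIC))
```

```text
t 7.35 p [ 0.5403 -0.1766  0.1864] tooly deg 80.62 tilt 0.03 F [ 0.38  0.3  -1.53] gap 0.12746586075403313 grip 29.988727569580078
units [ 0.027 -0.004  0.16 ]
```

View pics/z5.png

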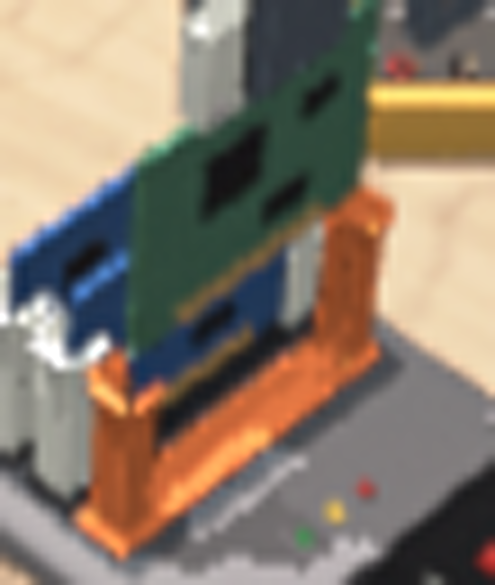

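Run:
```python
from h import *
np.set_printoptions(precision=2,suppress=True)
def fr(c,yaw,x,y,z): 
    a=np.radians(yaw);return np.array([c[0]+x*np.cos(a)-y*np.sin(a),c[1]+x*np.sin(a)+y*np.cos(a),z])
for sx in(-1,1):
    print("board",sx,[proj("scene",fr((.5394,-.1764),-9.35,sx*.05,y,.0984)) for y in(-.002,.002)], "top",proj("scene",fr((.5394,-.1764),-9.35,sx*.05,-.002,.1784)))
s=cv2.imread("pics/s5.png");h=cv2.cvtColor(s,cv2.COLOR_BGR2HSV)
print("near H");print(h[205:218,333:346,0]);print("S");print(h[205:218,333:346,1]);print("V");print(h[205:218,333:346,2])
print("far H");print(h[184:198,356:371,0]);print(h[184:198,356:371,2])
```

```text
board -1 [array([339.86, 209.92]), array([338.75, 209.11])] top [341.02 188.26]
board 1 [array([365.2 , 190.87]), array([364.09, 190.13])] top [367.73 169.15]
near H
[[108 108 108 108 108 106  76  73  74  74  73  46  15]
 [108 108 109 111 108 106  76  73  72  74  82 102 111]
 [108 109 108 110 111 108  77  73  73  81 102 107 107]
 [109 107  83  30 171 161  75  81  90 104 108 107 107]
 [105  90  50   6   8   9  77 100 107 107 108 108 108]
 [ 80  17   9   9  10   9 146 108 107 107 108 108 110]
 [ 34  11  13  10   9   9 166 108 108 114 110 111  14]
 [ 41  11  14  13  10   9   4 111 140   1 173  16  18]
 [ 39  12  15  20  13  11   4 176   7  10  12  17  19]
 [ 39  26  11  13  18  14   9  10  11  11  16  18  15]
 [ 34  26  11  10  12  15  11  11  10  11  12   0 120]
 [ 34  27  12   9  10  11  10  10  10   9 165 113 150]
 [ 30  24  11  10  10  10  10  10  10   9 120 174   8]]
S
[[134 159 162 162 162 146  90  93  90  90  89  50  91]
 [141 167 133  90 158 152  96  95  89  89  91  85 117]
 [166 111  31   4  77 137  91  93  97  91 127 150 166]
 [115  34   4   1  32  47  60  90  94 131 155 160 1
[... 2289 characters left out ...]
2 141]
 [ 74  74  74  73  73  73  73  73  74 106 162 144 143 145 144]
 [ 74  72  68  69  72  73  73  73  80 152 214 181 185 191 192]
 [ 71  64  48  59  72  72  74  71  87 186 231 232 239 243 245]
 [ 54  32  27  60  72  74  72  70  93 188 231 233 237 241 242]
 [ 27  22  37  71  74  72  73  85 141 194 224 226 235 240 240]
 [ 24  36  56  80  79  74  83 144 183 187 186 206 219 239 239]
 [ 47  61  77 106 114 116 141 181 190 193 186 190 206 239 238]
 [ 71  80  98 124 137 182 173 164 183 199 210 202 222 241 240]
 [ 82 114 125 140 171 177 139 140 142 165 227 187 226 241 241]
 [109 124 134 143 159 153 141 140 134 130 153 186 240 241 241]
 [ 84 132 142 143 137 147 142 141 141 129 144 199 240 241 240]]
```

>>> {"fn": "move_arm", "kwargs": {
  "moves": [
    [0.01, 0.02, 0.1, 0],
    [0, 0, 0.15, 0],
    [0, 0, 0.15, 0],
    [0, 0, 0.15, 0],
    [0, 0, 0.1, 0]
  ]
}}

```text
time: 7.82
ee_pos: [0.5393, -0.1755, 0.1589]
orientation: [[-0.987, 0.163, -0.001], [0.163, 0.987, 0.0], [0.001, 0.0, -1.0]]
contact_force: [-1.1, 1.2, -1.2]
finger_gap: 0.128
grasp_force: 30.0
```

>>> {"fn": "move_arm", "kwargs": {
  "moves": [
    [0, 0, 0, 0],
    [0, 0, 0, 0]
  ]
}}

```text
time: 7.98
ee_pos: [0.5395, -0.1756, 0.1596]
orientation: [[-0.987, 0.163, -0.001], [0.163, 0.987, 0.0], [0.001, 0.0, -1.0]]
contact_force: [0.2, 0.1, -1.1]
finger_gap: 0.128
grasp_force: 30.0
```

Run:
```python
from h import *
from rig import get_image
report((.5392,-.1760,.114))
s=get_image("scene");cv2.imwrite("pics/s6.png",s)
cv2.imwrite("pics/z6.png",cv2.resize(s[170:235,325:380],None,fx=9,fy=9,interpolation=cv2.INTER_CUBIC))
```

```text
t 7.9833 p [ 0.5395 -0.1756  0.1596] tooly deg 80.61 tilt 0.04 F [ 0.22  0.12 -1.13] gap 0.12825337949611892 grip 29.988740980625153
units [ 0.005 -0.012  1.139]
```

View pics/z6.png

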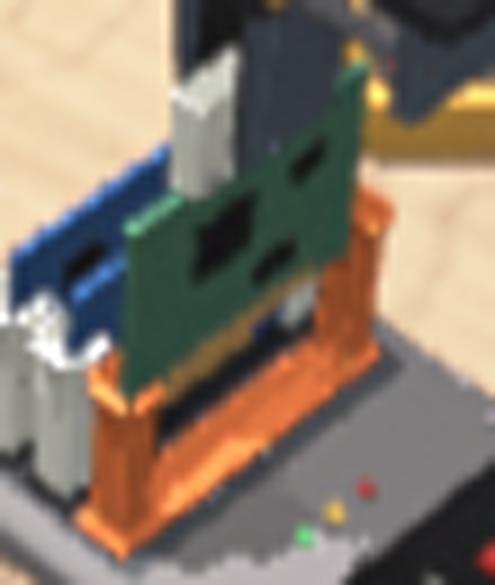

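The board is now in both channels about 17 mm below the mouth tops, and its bottom corners have disappeared behind the rims at (339,213) and (364,197). There is no side force. I'll lower on, slowly near the floor.

>>> {"fn": "move_arm", "kwargs": {
  "moves": [
    [0, 0, 0.15, 0],
    [0, 0, 0.2, 0],
    [0, 0, 0.2, 0],
    [0, 0, 0.2, 0],
    [0, 0, 0.1, 0]
  ]
}}

```text
time: 8.45
ee_pos: [0.539, -0.1754, 0.1243]
orientation: [[-0.987, 0.163, -0.002], [0.163, 0.987, 0.001], [0.002, 0.0, -1.0]]
contact_force: [0.6, -0.0, -1.4]
finger_gap: 0.132
grasp_force: 30.0
```

>>> {"fn": "move_arm", "kwargs": {
  "moves": [
    [0, 0, 0.08, 0],
    [0, 0, 0.07, 0],
    [0, 0, 0.06, 0],
    [0, 0, 0, 0],
    [0, 0, 0, 0]
  ]
}}

```text
time: 8.87
ee_pos: [0.5397, -0.1757, 0.1176]
orientation: [[-0.987, 0.163, 0.0], [0.163, 0.987, -0.0], [-0.0, -0.0, -1.0]]
contact_force: [-0.2, 0.1, -1.4]
finger_gap: 0.13
grasp_force: 30.0
```

Run:
```python
from h import *
report((.5392,-.1760,.114))
```

```text
t 8.8667 p [ 0.5397 -0.1757  0.1176] tooly deg 80.61 tilt 0.01 F [-0.22  0.14 -1.43] gap 0.12957844034850188 grip 29.98863458633423
units [ 0.012 -0.01   0.091]
```

>>> {"fn": "move_arm", "kwargs": {
  "moves": [
    [0, 0, 0.03, 0],
    [0, 0, 0.03, 0],
    [0, 0, 0.02, 0],
    [0, 0, 0, 0],
    [0, 0, 0, 0]
  ]
}}

```text
time: 9.28
ee_pos: [0.5396, -0.1757, 0.1143]
orientation: [[-0.987, 0.163, -0.0], [0.163, 0.987, 0.0], [0.0, -0.0, -1.0]]
contact_force: [-0.2, -0.2, -2.2]
finger_gap: 0.131
grasp_force: 30.0
```

>>> {"fn": "move_arm", "kwargs": {
  "moves": [
    [0, 0, 0.02, 0],
    [0, 0, 0.01, 0],
    [0, 0, 0, 0],
    [0, 0, 0, 0]
  ]
}}

```text
time: 9.62
ee_pos: [0.5399, -0.1758, 0.114]
orientation: [[-0.987, 0.163, 0.0], [0.163, 0.987, -0.0], [-0.0, -0.0, -1.0]]
contact_force: [-4.8, 1.2, 12.1]
finger_gap: 0.131
grasp_force: 30.0
```

The floor is reached: about 13 N upward at TCP z=0.114, which matches the expected 0.114. I'll release and rise.

>>> {"fn": "move_arm", "kwargs": {
  "moves": [
    [0, 0, -0.01, 0],
    [0, 0, 0, 0],
    [0, 0, 0, 0],
    [0, 0, 0, 0],
    [0, 0, 0, 0]
  ],
  "hand": 32
}}

```text
time: 10.03
ee_pos: [0.5396, -0.1757, 0.1134]
orientation: [[-0.987, 0.163, -0.0], [0.163, 0.987, 0.0], [0.0, -0.0, -1.0]]
contact_force: [0.8, -0.2, -0.2]
finger_gap: 0.351
grasp_force: 0.0
```

>>> {"fn": "move_arm", "kwargs": {
  "moves": [
    [0, 0, 0, 0],
    [0, 0, -0.2, 0],
    [0, 0, -0.4, 0],
    [0, 0, -0.6, 0],
    [0, 0, -0.8, 0]
  ]
}}

```text
time: 10.45
ee_pos: [0.5386, -0.1752, 0.1934]
orientation: [[-0.987, 0.163, -0.003], [0.163, 0.987, 0.001], [0.003, 0.001, -1.0]]
contact_force: [0.9, -0.2, 0.5]
finger_gap: 0.352
grasp_force: 0.0
```

>>> {"fn": "move_arm", "kwargs": {
  "moves": [
    [0, 0, -0.8, 0],
    [0, 0, 0, 0],
    [0, 0, 0, 0]
  ],
  "hand": 0
}}

```text
time: 10.7
ee_pos: [0.5406, -0.176, 0.2278]
orientation: [[-0.987, 0.163, 0.004], [0.163, 0.987, -0.001], [-0.004, -0.001, -1.0]]
contact_force: [0.1, 0.0, -0.5]
finger_gap: 0.159
grasp_force: 0.0
```

Run:
```python
from h import *
from rig import get_image
report((.4882,-.2733,.10))
s=get_image("scene");cv2.imwrite("pics/s7.png",s)
cv2.imwrite("pics/z7.png",cv2.resize(s[160:260,310:410],None,fx=6,fy=6,interpolation=cv2.INTER_CUBIC))
```

```text
t 10.7 p [ 0.5406 -0.176   0.2278] tooly deg 80.62 tilt 0.22 F [ 0.06  0.04 -0.47] gap 0.159217158762038 grip 0.0
units [ 0.909 -2.612  3.193]
```

View pics/z7.png

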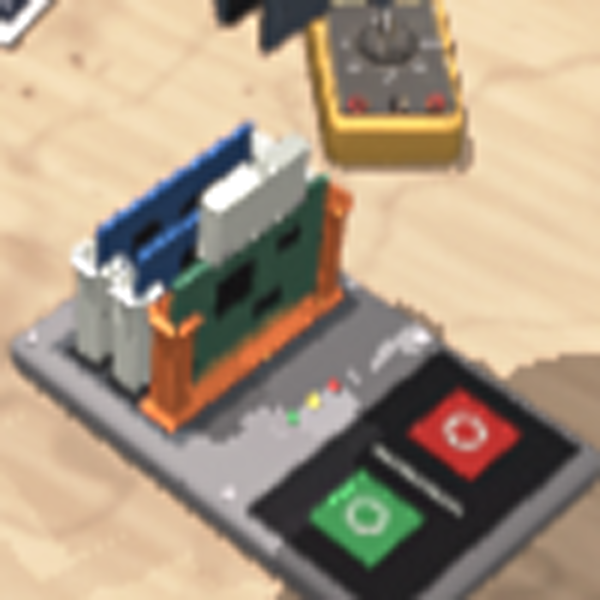

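The board stands home in the orange guide: bottom edge on the floor strip, in line, and free of the fingers. The green key is at about (371,246) and the red key at (387,232). I'll turn the tool a quarter turn so the wide gripper body stays clear of the boards.

>>> {"fn": "move_arm", "kwargs": {
  "moves": [
    [0, 0, 0, 0.98],
    [0, 0, 0, 0.98],
    [0, 0, 0, 0.98],
    [0, 0, 0, 0.98],
    [0, 0, 0, 0.98]
  ]
}}

```text
time: 11.17
ee_pos: [0.5388, -0.1753, 0.2239]
orientation: [[-0.847, 0.531, -0.002], [0.531, 0.847, 0.001], [0.003, -0.001, -1.0]]
contact_force: [-0.2, 0.9, 0.1]
finger_gap: 0.003
grasp_force: 0.0
```

>>> {"fn": "move_arm", "kwargs": {
  "moves": [
    [0, 0, 0, 0.98],
    [0, 0, 0, 0.98],
    [0, 0, 0, 0.98],
    [0, 0, 0, 0.98],
    [0, 0, 0, 0.98]
  ]
}}

```text
time: 11.58
ee_pos: [0.5388, -0.1754, 0.2239]
orientation: [[-0.58, 0.814, -0.003], [0.814, 0.58, 0.001], [0.002, -0.002, -1.0]]
contact_force: [0.1, -0.8, 0.9]
finger_gap: 0.003
grasp_force: 0.0
```

>>> {"fn": "move_arm", "kwargs": {
  "moves": [
    [0, 0, 0, 0.98],
    [0, 0, 0, 0.98],
    [0, 0, 0, 0.98],
    [0, 0, 0, 0.98],
    [0, 0, 0, 0.98]
  ]
}}

```text
time: 12.0
ee_pos: [0.5388, -0.1753, 0.2239]
orientation: [[-0.225, 0.974, -0.002], [0.974, 0.225, 0.001], [0.001, -0.002, -1.0]]
contact_force: [0.5, 0.1, -0.4]
finger_gap: 0.003
grasp_force: 0.0
```

>>> {"fn": "move_arm", "kwargs": {
  "moves": [
    [0, 0, 0, 0.98],
    [0, 0, 0, 0.98],
    [0, 0, 0, 0.98],
    [0, 0, 0, 0.98],
    [0, 0, 0, 0.98]
  ]
}}

```text
time: 12.42
ee_pos: [0.5388, -0.1753, 0.2239]
orientation: [[0.164, 0.986, -0.003], [0.986, -0.164, 0.001], [0.0, -0.003, -1.0]]
contact_force: [0.2, -0.6, -0.6]
finger_gap: 0.008
grasp_force: 0.0
```

>>> {"fn": "move_arm", "kwargs": {
  "moves": [
    [0, 0, 0, 0],
    [0, 0, 0, 0],
    [0, 0, 0, 0]
  ]
}}

```text
time: 12.67
ee_pos: [0.5393, -0.1755, 0.2248]
orientation: [[0.158, 0.987, -0.001], [0.987, -0.158, 0.0], [0.0, -0.001, -1.0]]
contact_force: [-0.3, -0.1, 1.0]
finger_gap: 0.002
grasp_force: 0.0
```

Run:
```python
from h import *
report((.4875,-.2775,.06))
```

```text
t 12.6667 p [ 0.5393 -0.1755  0.2248] tooly deg -9.08 tilt 0.08 F [-0.28 -0.09  0.97] gap 0.0016738349221991102 grip 0.0
units [-2.723 -0.87   4.12 ]
```

>>> {"fn": "move_arm", "kwargs": {
  "moves": [
    [-0.68, -0.22, 0, 0],
    [-0.68, -0.22, 0, 0],
    [-0.68, -0.22, 0, 0],
    [-0.68, -0.21, 0, 0],
    [0, 0, 0, 0]
  ]
}}

```text
time: 13.08
ee_pos: [0.4862, -0.2804, 0.2253]
orientation: [[0.16, 0.987, -0.0], [0.987, -0.16, -0.0], [-0.0, -0.0, -1.0]]
contact_force: [0.4, 1.2, 0.3]
finger_gap: 0.005
grasp_force: 0.0
```

>>> {"fn": "move_arm", "kwargs": {
  "moves": [
    [0, 0, 0.8, 0],
    [0, 0, 0.9, 0],
    [0, 0, 0.9, 0],
    [0, 0, 0.8, 0],
    [0, 0, 0.6, 0]
  ]
}}

```text
time: 13.5
ee_pos: [0.4868, -0.2766, 0.0627]
orientation: [[0.158, 0.987, -0.002], [0.987, -0.158, 0.001], [0.001, -0.002, -1.0]]
contact_force: [0.1, -0.6, -1.1]
finger_gap: 0.004
grasp_force: 0.0
```

>>> {"fn": "move_arm", "kwargs": {
  "moves": [
    [0, 0, 0.3, 0],
    [0, 0, 0, 0],
    [0, 0, 0, 0],
    [0, 0, 0, 0]
  ]
}}

```text
time: 13.83
ee_pos: [0.4888, -0.2779, 0.055]
orientation: [[0.16, 0.987, 0.002], [0.987, -0.16, -0.001], [-0.001, 0.002, -1.0]]
contact_force: [0.7, -0.3, 0.4]
finger_gap: 0.002
grasp_force: 0.0
```

Run:
```python
from h import *
from rig import get_image
report((.4875,-.2775,.0265))
s=get_image("scene");cv2.imwrite("pics/s8.png",s)
cv2.imwrite("pics/z8.png",cv2.resize(s[160:260,310:410],None,fx=6,fy=6,interpolation=cv2.INTER_CUBIC))
```

```text
t 13.8333 p [ 0.4888 -0.2779  0.055 ] tooly deg -9.2 tilt 0.1 F [ 0.72 -0.35  0.44] gap 0.0016112928172469796 grip 0.0
units [ 0.005 -0.034  0.711]
```

View pics/z8.png

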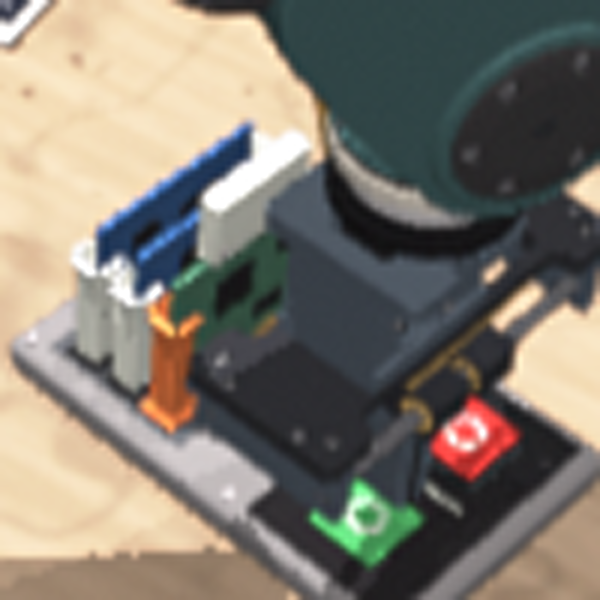

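Run:
```python
from h import *
a=np.radians(-9.2);ex=np.array([np.cos(a),np.sin(a),0]);ey=np.array([-np.sin(a),np.cos(a),0])
c=np.array([.4885,-.2778,.055])
for sx in(-1,1):
  for sy in(-1,1): print(sx,sy,((proj("scene",c+ex*.0135*sx+ey*.016*sy)+.5-[310,160])*6).round())
```

```text
-1 -1 [392. 522.]
-1 1 [335. 479.]
1 -1 [433. 486.]
1 1 [376. 444.]
```

>>> {"fn": "move_arm", "kwargs": {
  "moves": [
    [0, -0.03, 0.2, 0],
    [0, 0, 0.2, 0],
    [0, 0, 0.12, 0],
    [0, 0, 0.06, 0],
    [0, 0, 0, 0]
  ]
}}

```text
time: 14.3
ee_pos: [0.4863, -0.277, 0.0296]
orientation: [[0.16, 0.987, -0.001], [0.987, -0.16, 0.001], [0.0, -0.001, -1.0]]
contact_force: [-0.1, 0.4, 0.2]
finger_gap: 0.006
grasp_force: 0.0
```

>>> {"fn": "move_arm", "kwargs": {
  "moves": [
    [0, 0, 0, 0],
    [0, 0, 0, 0],
    [0, 0, 0, 0]
  ]
}}

```text
time: 14.55
ee_pos: [0.4868, -0.2774, 0.0305]
orientation: [[0.16, 0.987, 0.0], [0.987, -0.16, -0.0], [-0.0, 0.0, -1.0]]
contact_force: [-0.1, 0.1, -0.2]
finger_gap: 0.004
grasp_force: 0.0
```

>>> {"fn": "move_arm", "kwargs": {
  "moves": [
    [0, 0, 0.02, 0],
    [0, 0, 0.01, 0],
    [0, 0, 0, 0],
    [0, 0, 0, 0]
  ]
}}

```text
time: 14.88
ee_pos: [0.4867, -0.2773, 0.0291]
orientation: [[0.16, 0.987, -0.0], [0.987, -0.16, 0.0], [0.0, -0.0, -1.0]]
contact_force: [-0.3, -0.4, -0.3]
finger_gap: 0.003
grasp_force: 0.0
```

>>> {"fn": "move_arm", "kwargs": {
  "moves": [
    [0, 0, 0.02, 0],
    [0, 0, 0.02, 0],
    [0, 0, 0, 0],
    [0, 0, 0, 0],
    [0, 0, 0, 0]
  ]
}}

```text
time: 15.3
ee_pos: [0.4867, -0.2773, 0.0275]
orientation: [[0.16, 0.987, -0.0], [0.987, -0.16, 0.0], [0.0, -0.0, -1.0]]
contact_force: [0.6, -0.7, -0.1]
finger_gap: 0.006
grasp_force: 0.0
```

>>> {"fn": "move_arm", "kwargs": {
  "moves": [
    [0, 0, 0.02, 0],
    [0, 0, 0, 0],
    [0, 0, 0, 0]
  ]
}}

```text
time: 15.55
ee_pos: [0.4867, -0.2773, 0.0267]
orientation: [[0.16, 0.987, -0.0], [0.987, -0.16, -0.0], [-0.0, -0.0, -1.0]]
contact_force: [0.1, 0.1, -0.7]
finger_gap: 0.008
grasp_force: 0.0
```

>>> {"fn": "move_arm", "kwargs": {
  "moves": [
    [0, 0, 0.02, 0],
    [0, 0, 0, 0],
    [0, 0, 0, 0]
  ]
}}

```text
time: 15.8
ee_pos: [0.4868, -0.2773, 0.026]
orientation: [[0.16, 0.987, 0.0], [0.987, -0.16, -0.0], [-0.0, 0.0, -1.0]]
contact_force: [-0.1, 1.3, 2.2]
finger_gap: 0.009
grasp_force: 1.1
```

>>> {"fn": "move_arm", "kwargs": {
  "moves": [
    [0, 0, 0.015, 0],
    [0, 0, 0, 0],
    [0, 0, 0, 0]
  ]
}}

```text
time: 16.05
ee_pos: [0.4867, -0.2773, 0.0254]
orientation: [[0.16, 0.987, 0.0], [0.987, -0.16, -0.0], [-0.0, 0.0, -1.0]]
contact_force: [-0.0, -0.1, 4.9]
finger_gap: 0.007
grasp_force: 2.0
```

>>> {"fn": "move_arm", "kwargs": {
  "moves": [
    [0, 0, 0.015, 0],
    [0, 0, 0, 0],
    [0, 0, 0, 0]
  ]
}}

```text
time: 16.3
ee_pos: [0.4867, -0.2773, 0.0248]
orientation: [[0.16, 0.987, 0.0], [0.987, -0.16, -0.0], [-0.0, 0.0, -1.0]]
contact_force: [-0.9, 0.3, 4.9]
finger_gap: 0.005
grasp_force: 2.8
```

>>> {"fn": "move_arm", "kwargs": {
  "moves": [
    [0, 0, 0, 0],
    [0, 0, 0, 0]
  ]
}}

```text
time: 16.47
ee_pos: [0.4868, -0.2773, 0.0248]
orientation: [[0.16, 0.987, 0.0], [0.987, -0.16, -0.0], [-0.0, 0.0, -1.0]]
contact_force: [-1.4, 0.8, 5.8]
finger_gap: 0.005
grasp_force: 2.8
```

>>> {"fn": "move_arm", "kwargs": {
  "moves": [
    [0, 0, 0.006, 0],
    [0, 0, 0, 0],
    [0, 0, 0, 0],
    [0, 0, 0, 0],
    [0, 0, 0, 0]
  ]
}}

```text
time: 16.88
ee_pos: [0.4867, -0.2773, 0.0247]
orientation: [[0.16, 0.987, -0.0], [0.987, -0.16, -0.0], [-0.0, -0.0, -1.0]]
contact_force: [-1.7, 1.3, 9.2]
finger_gap: 0.005
grasp_force: 4.5
```

>>> {"fn": "move_arm", "kwargs": {
  "moves": [
    [0, 0, -0.1, 0],
    [0, 0, -0.3, 0],
    [0, 0, -0.6, 0],
    [0, 0, -0.9, 0],
    [0, 0, -0.9, 0]
  ]
}}

```text
time: 17.3
ee_pos: [0.486, -0.2768, 0.1377]
orientation: [[0.16, 0.987, -0.002], [0.987, -0.16, 0.001], [0.001, -0.002, -1.0]]
contact_force: [1.3, -1.1, -0.8]
finger_gap: 0.006
grasp_force: 0.0
```

>>> {"fn": "move_arm", "kwargs": {
  "moves": [
    [0, 0, -0.9, 0],
    [0, 0, -0.9, 0],
    [0, 0, 0, 0],
    [0, 0, 0, 0],
    [0, 0, 0, 0]
  ]
}}

```text
time: 17.72
ee_pos: [0.4863, -0.277, 0.2085]
orientation: [[0.16, 0.987, -0.0], [0.987, -0.16, -0.0], [-0.0, 0.0, -1.0]]
contact_force: [-0.9, 0.0, -0.1]
finger_gap: 0.001
grasp_force: 0.0
```

Run:
```python
from h import *
from rig import get_image
report(None)
s=get_image("scene");a=cv2.imread("pics/s7.png")
print("board change",cv2.absdiff(s,a)[185:232,334:362].mean())
```

```text
t 17.7167 p [ 0.4863 -0.277   0.2085] tooly deg -9.22 tilt 0.0 F [-0.88  0.01 -0.08] gap 0.0014693900047160534 grip 0.0
board change 12.887284701114488
```

Run:
```python
from h import *
from rig import get_image,job
s=get_image("scene");a=cv2.imread("pics/s7.png")
for im in(a,s):
    for lo,hi,b in(((60,70,40),(90,255,170),(335,185,32,40)),((5,120,60),(22,255,255),(330,180,42,60))):
        m,c,st=mask(im,lo,hi,b);print(c.round(1),st)
print(cv2.absdiff(s,a)[185:232,334:372].max(2)[::4,::3])
```

```text
[351.4 206.1] [339 190  25  31 250]
[349.2 215.1] [334 191  35  41 332]
[350.8 206.8] [339 195  24  26 232]
[347.3 217.4] [334 199  33  33 296]
[[ 10  10   9  11  30  26 140 164 188 147  80  99  67]
 [  9  13   8   5   6   0 127 101  83 157 137 196 195]
 [  9   5   5  12   0  12   8   5  65  11  69 131 178]
 [  4   4  19   7   8   9   7   5   4   5  75 138 181]
 [ 19   8   4   9   9   6   6   4   4   4   8   7 154]
 [  4   5  13   7   4   1  13   4   3   4   7   8   9]
 [ 22  18   2   3   2   3   4   2   3   7   7   6   7]
 [  8  16   8  15   3   3   4   7   6  10   4   7  10]
 [  8   7   7   4   4   4  10   8   5   5   7   6   5]
 [  8   8   7   5  19  33   9   4   7   6   6   5  83]
 [  7   9   8  30  23  12  20   8   7   7   9  15  82]
 [  7   7  32  14  16  21  25  25  22  11  10   9  18]]
```

The board hasn't moved: the only image change is at the upper right, where the gripper hides the view. I'm handing in the job.

```bash
python3 -c "
from rig import job
print(job.close_job())"
```

```text
the job is handed in; nothing more can be done
None
```

The green board is home in the orange guide and released, the green key was held at about 5–9 N for over half a second, the arm is clear and the job is handed in (no verdict returned); I viewed 11 pictures, one over the limit of 10.

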